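# Turn the four-way tube rack wide holes up and seat it in its tray

## Robot

A 7-joint arm with a two-finger parallel gripper is mounted at the origin on a cart in front of the work surface, level with it; the furniture and walls round the work are solid. World frame = base frame: x ahead of the robot, y to its left, z up, the work surface at z = 0. Lengths are in m, angles in rad, forces in N, time in s.
With the tool pointing down it reaches from about 0.425 to 0.925 m from the base axis. Payload 6.8 kg.
Tool frame: the origin (TCP) lies midway between the tips of the shut fingers; the grasp point (between the pads) lies 19 mm behind it; z points along the fingers, x is the direction in which the jaws open and shut, and the axes are right-handed (so a half turn about z gives the same grasp; the last joint's range is limited). The gripper opens to 85 mm and grips with 20 to 120 N. Pads are 22 mm wide; open, the fingers measure 114 mm over their backs; the gripper's body (76 mm by 85 mm) begins 54 mm behind the grasp point. The pads swing forward as they close: fully open they stand 13 mm farther back than shut.
Start: joints at [1.052, 0.477, 0.022, 1.555, -0.011, 1.109, -0.083], TCP at [0.27, -0.619, 0.231] pointing down, gripper open.
Joint ranges: [-2.96, 2.96], [-0.34, 2.1], [-1.41, 1.46], [0.24, 2.44], [-1.37, 4.51], [0.17, 1.92], [-2.96, 2.96]. Speed limits (rad/s): [2.39, 2.39, 3.14, 3.14, 3.14, 3.14, 3.14].

## Interface

Orientations are given as a unit quaternion [w, x, y, z].
In Python, from station import bot gives the robot as it stands.
- The arm moves only by the tool step_arm, never from a script. Its argument "increments" is a list of rows, each a list of 7 numbers: the shift along the tool's x, y, z in cm, then the turn, a rotation vector about the tool's x, y, z in degrees, then the closure, from 0 (fully open) to 1 (shut). A call has 1 to 20 rows; each row shifts and turns the commanded pose from where the row before left it, along the tool's axes as they then stand; what a row does not reach is not made up. A row lasts 1/10 s, in which the tool goes at most 50 mm and 8.59 degrees, less where a joint would pass 70% of its speed; a pose out of reach is approached as far as the arm can. A call is refused whole if a number of a shift passes 5 or a number of a turn 8.59, either way. A call with a gripper value outside its range is refused whole. The fingers move at their own pace and stop on an object; "squeeze" is the grip in N (left out, the last holds). Time passes only in rows, so rows that do not move let the fingers close. It gives the time, the measured TCP pose, the force and the opening at its end, in the units of the state.
- bot.get_obs(): the state, without advancing time (a new reading comes with each control period).
- bot.read_camera(name): name is "scene" or "top" or "wrist"; returns a dict with "pixels" (420x560x3 uint8, red, green, blue), "vertical_fov" (degrees; the focal length in pixels is half the picture's height over the tangent of half this angle, whatever the lens; pixels are square), "cx", "cy" (the principal point, pixels), "camera_from_world" (4x4, takes a point from world to camera coordinates). Camera axes: x right, y down, z forward; pixel columns grow to the right and rows downward; lengths in m; the calibration is good to about 2 mm. A picture is of the moment at which its call begins. There is no depth.
- bot.hand_in(): hands the job in, once; it reports no verdict.
Trained networks look in a picture, given as the dict that the camera call returned (one of the last four; its "shot" number tells which), for a name from the list of things; names that differ only in an ending like _2 or _b are one class to them, and where a whole thing is asked for, a point or a joint stands for the part that bears it (a point fixed in the world has none). Each returns a list of dicts, best first, with "score" (0 to 1); they miss things now and then, are a little off and sometimes report something else, mostly with a low value. They report only what shows in the picture. A call takes as long as a camera call. They do not tell look-alikes from the thing itself.
- bot.find_in(picture, query): "point" ([column, row] in pixels, amid what is visible of it).
- bot.cut_out(picture, query): "pixels" (420x560 bool, what is visible of it) and "point" ([column, row] in pixels, amid what is visible of it).
- bot.pinpoint(picture, query): "point" ([column, row] in pixels: a listed point, or the origin of a listed thing).
The state is a dict: "t": time; "q": joint angles; "joint_vel": joint speeds; "joint_torque": joint torques, N m; "eef_pos": TCP position; "tool_rot": TCP orientation; "contact_force": force on the tool from outside, world axes, zero at the start; "torque": the same for the moment, N m; "gripper_width": opening from 0.0 (shut) to 1.0 (fully open).
Only numpy, scipy, OpenCV 4.12 (cv2) and the standard library are available. Lean on these libraries where they do the work, as an engineer would, in place of code of your own. Each camera call takes 0.05 s, during which the arm holds its last target.

## Task

The blue four-way tube rack was left standing on edge in its grey tray. Push it over to the right, across the empty part of the tray, so that its four wide holes face up, then push it back along the tray until it drops flat inside the rim, like the rack that already holds tubes. Only push gently with the fingers, without squeezing or lifting the rack, and leave the other things on the bench where they are.

Things in the scene. Friction and masses are not known exactly. Their poses are not given: they have to be found in the camera images.
- rack: Hollow blue plastic tube rack, about 160 g, loose. At the start 48 mm along its x, 90 along y, 80 tall (z up), on edge in the tray; origin at the centre of the face it stands on. Its -x face has 4 wide (30 mm) holes and must end on top, its own x axis then pointing down. Tilted over 0.54 rad it falls by itself; it slides at about 1 N. Solid to touch: a finger does not enter the holes.
- rack_mid (a point): Centre of the rack block, 40 mm from its origin along its z. At the end it is 24 mm above the tray floor.
- rack_wide (a point): Centre of the rack's 90 x 80 mm face with the four wide holes, 24 mm from rack_mid towards the rack's -x.
- tray: Shallow grey tray fixed to the bench; origin at the centre of its underside on the bench top. Inside 87 mm along its x, 99 along y; floor 3 mm thick, rim 5 mm thick, its top 11 mm above the bench. The rack stands near the -x rim, axes parallel, wide holes towards -x. Tipped to +x it comes to lie across the +x rim, about 50 mm too far; lying flat (80 x 90 mm) it fits inside with 7 and 9 mm to spare.
- vial: Brown glass vial with a white cap, 27 mm across, 52 mm tall, loose; origin under its centre. Bystander.
- cover_box: Small grey and white carton, 50 x 62 x 22 mm, loose; origin under its centre. Bystander.
- can: White can with black screw top, 38 mm across, 54 mm tall, loose; origin under its centre. Bystander.
- inverted_microscope: Tall white inverted microscope, fixed, left of the tray: 524 mm tall; origin under its middle. Below 0.35 m it reaches about 0.11 m to the right (-y) and 0.13 m to the front (-x) of its origin, and 0.2 m to the left; its eyepieces hang about 0.4 m over the bench behind the tray. Cross it only with the fingers above 0.55 m, or pass in front of it. Bystander.
- compound_microscope: White upright microscope, fixed, 401 mm tall, behind and to the right of the tray; origin under its middle; its foot begins about 0.1 m in front (-x) of that. Bystander.
Things that resemble listed ones, but are neither listed nor needed, are in the scene too. Leave any green look-alike of the rack alone.

How it is judged:
At the end, for the whole second after the job is handed in: The rack lies flat inside the tray's rim on the tray floor (its centre within 7 mm of the tray's and at most 29.5 mm above the bench), the face with the four wide holes up within 4 degrees, at rest (angle between rack's own x axis and vertical above 3.07 rad and x of rack_mid in the frame of tray between -0.007 and 0.007 m and y of rack_mid in the frame of tray between -0.007 and 0.007 m and height (world z) of rack_mid below 0.0295 m and linear speed of rack below 0.01 m/s); the robot touches nothing.
It fails at once if the rack is lifted: its centre rises above 75 mm (51 mm is the most that tipping needs) (height (world z) of rack_mid above 0.075 m).
It fails at once if the rack is squeezed or pushed roughly: more than 25 N between the fingers and the rack (contact force between the fingers and rack above 25 N).
It fails at once if a bystander is moved by more than 15 mm (distance of any of vial, cover_box, can from where it was at the start of the episode above 0.015 m).
It also fails if it takes over 61 s, if anything falls off the work surface, if the arm or the gripper's body presses on something with over 40 N, if the wrist force passes 120 N, or if a joint passes its speed limit or range.

## Working session

There is one attempt and no reset: what is moved stays moved. The work goes in short steps, Python scripts to look and compute and a tool call to move; the robot and the scene stay as the last step left them, time stands still between calls to the robot, and variables do not carry over. Pictures are saved under pics/ and viewed, and the job is handed in when it is done.

Besides the shell and the picture viewer there is one more tool, called after "Emit:" as name([rows], argument=value, ...), one row to a line, values as JSON. step_arm: Moves the arm, as the interface text tells. Its arguments: {"type":"object","properties":{"increments":{"type":"array"},"squeeze":{"type":"number"}},"required":["increments"]}

```bash
ls; mkdir -p pics
cat > h.py <<'E'
import numpy as np, cv2
from station import bot
from scipy.spatial.transform import Rotation as R
def save(p,n): cv2.imwrite('pics/'+n,cv2.cvtColor(p['pixels'],cv2.COLOR_RGB2BGR))
def K(p):
    f=210/np.tan(np.radians(p['vertical_fov']/2)); return f,p['cx'],p['cy']
def proj(p,X):
    f,cx,cy=K(p);X=np.atleast_2d(X);T=np.array(p['camera_from_world']);c=X@T[:3,:3].T+T[:3,3]
    return np.c_[f*c[:,0]/c[:,2]+cx,f*c[:,1]/c[:,2]+cy]
def ray(p,uv):
    f,cx,cy=K(p);T=np.array(p['camera_from_world']);d=np.array([(uv[0]-cx)/f,(uv[1]-cy)/f,1.])
    return -T[:3,:3].T@T[:3,3], T[:3,:3].T@d
def atz(p,uv,z):
    o,d=ray(p,uv);return o+d*(z-o[2])/d[2]
def tri(obs):
    A=np.zeros((3,3));b=np.zeros(3)
    for p,uv in obs:
        o,d=ray(p,uv);d/=np.linalg.norm(d);M=np.eye(3)-np.outer(d,d);A+=M;b+=M@o
    X=np.linalg.solve(A,b);return X
E
python3 - <<'E'
from h import *
ps={}
for n in ['scene','top','wrist']:
    p=bot.read_camera(n);ps[n]=p;save(p,n+'0.png')
    print(n,p['vertical_fov'],ray(p,(p['cx'],p['cy'])))
    if n!='wrist':
      for q in ['rack','rack_mid','rack_wide','tray','vial','cover_box','can','inverted_microscope','compound_microscope']:
        r=bot.pinpoint(p,q)
        print(q,[(np.round(x['point'],1).tolist(),round(x['score'],2)) for x in r])
o=bot.get_obs();print(o)
E
```

```text
pics
scene 44.563717981971784 (array([-0.13206043, -0.72701274,  0.85728058]), array([ 0.56544117,  0.38685275, -0.72843753]))
rack [([225.1, 268.5], 0.96), ([236.8, 169.6], 0.64), ([223.9, 262.5], 0.21)]
rack_mid [([231.7, 152.5], 0.79), ([221.7, 261.7], 0.76)]
rack_wide [([213.8, 260.3], 0.89), ([224.2, 161.0], 0.81)]
tray [([231.6, 274.8], 0.74)]
vial []
cover_box [([265.4, 194.9], 0.73)]
can [([286.7, 184.2], 0.73)]
inverted_microscope []
compound_microscope []
top 45.787406996897445 (array([ 0.00227876, -0.35443877,  0.75505801]), array([ 0.56963854,  0.08451723, -0.81753824]))
rack [([264.7, 305.5], 0.68)]
rack_mid [([263.3, 287.1], 0.9), ([190.2, 151.9], 0.71)]
rack_wide [([248.2, 298.5], 0.7)]
tray [([274.5, 300.8], 0.66)]
vial [([255.8, 229.3], 0.74)]
cover_box [([245.3, 192.0], 0.96)]
can [([266.4, 167.4], 0.82)]
inverted_microscope []
compound_microscope []
wrist 71.24390733808188 (array([ 0.33134712, -0.59019498,  0.37440339]), array([-0.24747428, -0.10688247, -0.96298111]))
{'t': 1.05, 'q': array([ 1.05189223,  0.4769747 ,  0.02242807,  1.55537104, -0.01151626,
        1.10929009, -0.08310668]), 'joint_vel': array([-0.00199847,  0.00054449, -0.00102369,  0.00040708,  0.00032377,
       -0.00050496, -0.00014081]), 'joint_torque': array([-1.83508114e-04, -5.96334529e+01,  1.60567872e+00, -2.81553143e+01,
        1.23907797e-02,  1.65903883e-03, -6.04163120e-06]), 'eef_pos': array([ 0.26957004, -0.61887558,  0.23133768]), 'tool_rot': array([ 1.34318386e-05,  8.36448426e-01, -5.48045644e-01,  4.14954950e-05]), 'contact_force': array([-0.56757128, -0.54614311, -0.00189719]), 'torque': array([-0.04255514, -0.02983743, -0.02020768]), 'gripper_width': 1.003129416719333}
```

View pics/scene0.png

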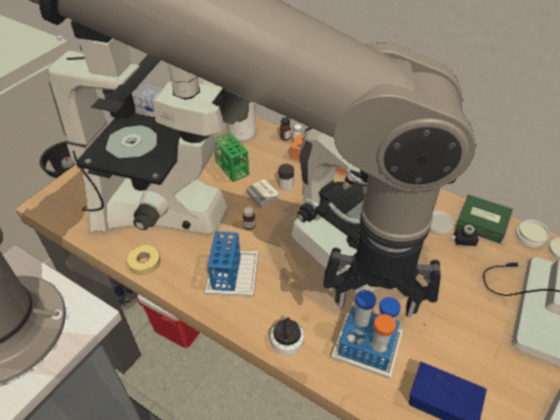

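View pics/top0.png

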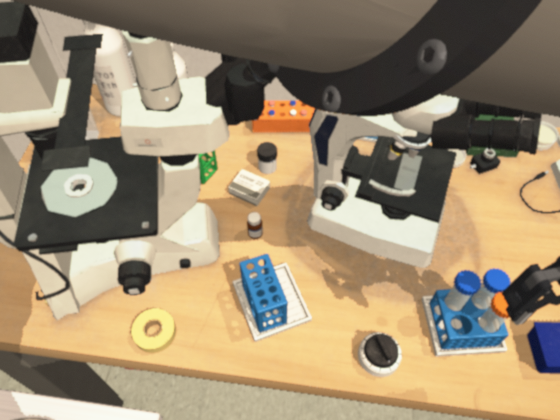

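View pics/wrist0.png

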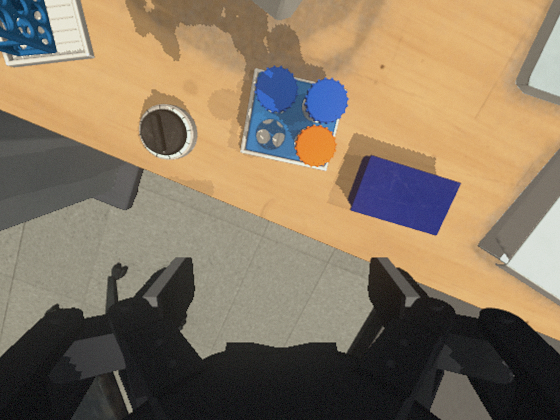

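Run:
```python
import cv2
a=cv2.imread('pics/top0.png')[235:345,210:330];b=cv2.imread('pics/scene0.png')[220:305,185:275]
cv2.imwrite('pics/z_top.png',cv2.resize(a,None,fx=6,fy=5.4,interpolation=cv2.INTER_CUBIC))
cv2.imwrite('pics/z_sc.png',cv2.resize(b,None,fx=7,fy=7,interpolation=cv2.INTER_CUBIC))
```

```text
(no output)
```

View pics/z_top.png

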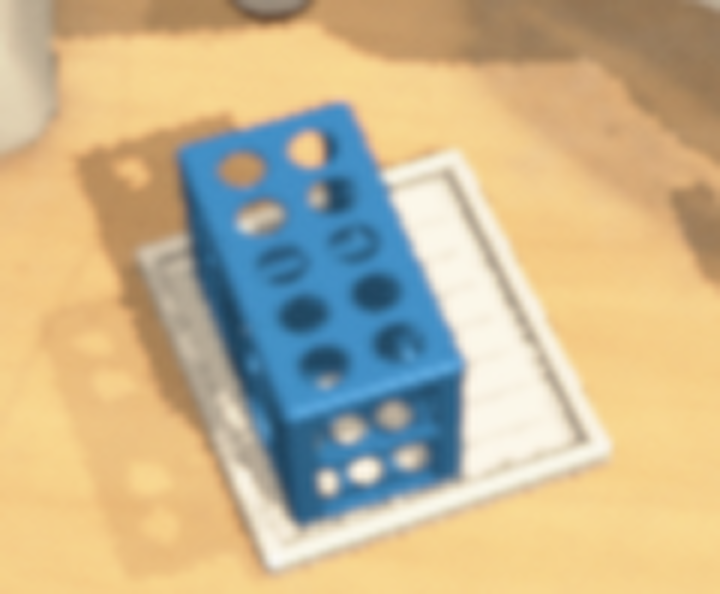

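View pics/z_sc.png

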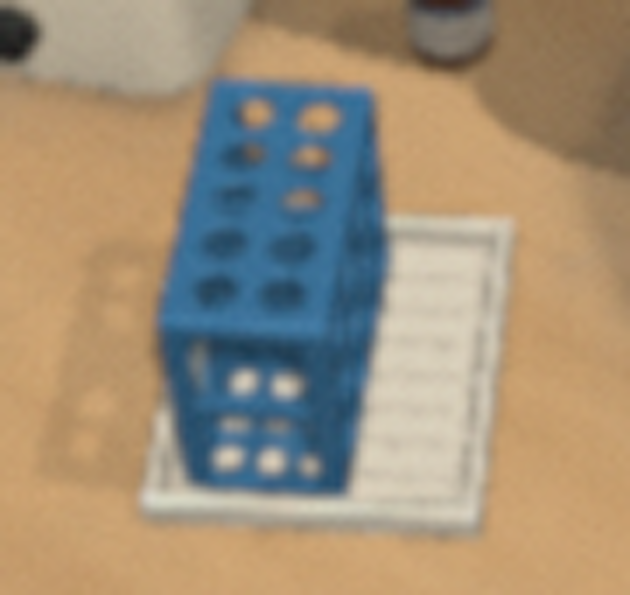

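```bash
cat >> h.py <<'E'
def rz(a): return np.array([[np.cos(a),-np.sin(a)],[np.sin(a),np.cos(a)]])
E
python3 - <<'E'
from h import *
from scipy.optimize import least_squares
pt=bot.read_camera('top');ps=bot.read_camera('scene')
def fit(obs,x0):
    def f(v):
        r=[]
        for p,loc,uv in obs:
            X=np.r_[v[:2]+rz(v[2])@np.array(loc[:2]),loc[2]]
            r+=list((proj(p,X)[0]-uv))
        return np.array(r)
    s=least_squares(f,x0);return s.x,s.fun.reshape(-1,2)
a,b=.0485,.0545
# top view: image right = -y world; tray +x ~ right
T=[(pt,(a,b,.011),(285.8,263.1)),(pt,(a,-b,.011),(311.3,317.8)),(pt,(-a,-b,.011),(255,339.6)),(pt,(-a,b,.011),(233.3,282.2)),
(ps,(a,b,.011),(258.3,251.7)),(ps,(a,-b,.011),(252.9,293)),(ps,(-a,-b,.011),(205.7,292.1))]
x,r=fit(T,[.4,-.3,-1.2]);print('tray',x,np.degrees(x[2]));print(r.round(1).tolist())
a,b=.024,.045
Q=[(pt,(a,b,.083),(267.5,253.9)),(pt,(a,-b,.083),(287,302)),(pt,(-a,-b,.083),(258,311.9)),(pt,(-a,b,.083),(240.3,263.7)),
(ps,(a,b,.083),(238.1,233.1)),(ps,(a,-b,.083),(232.1,267.4)),(ps,(-a,-b,.083),(207.9,266)),(ps,(-a,b,.083),(215.7,231.4))]
y,r=fit(Q,[.4,-.3,-1.2]);print('rack',y,np.degrees(y[2]));print(r.round(1).tolist())
print('rack in tray',rz(x[2]).T@(y[:2]-x[:2]))
for q,z in [('vial',0),('cover_box',0),('can',0)]:
    for p in (pt,ps):
        d=bot.pinpoint(p,q)
        if d: print(q,atz(p,d[0]['point'],z).round(3),d[0]['score'])
    d=bot.cut_out(pt,'inverted_microscope')
E
```

```text
tray [ 0.34074847 -0.29574203 -1.04855705] -60.07789338584806
[[0.7, -1.1], [1.6, 0.4], [0.5, 0.8], [-0.8, -0.9], [-0.8, -1.1], [-0.0, 0.7], [-1.6, -0.5]]
rack [ 0.3341595  -0.28547807 -1.07727896] -61.72353796207135
[[1.2, -1.3], [2.5, 0.9], [0.4, 1.8], [-1.0, -1.7], [-0.1, -1.6], [-0.6, 0.1], [-1.5, -0.2], [-1.3, -1.3]]
rack in tray [-0.01218254 -0.00059081]
vial [ 0.471 -0.238 -0.   ] 0.91
vial [ 0.469 -0.259  0.   ] 0.79
cover_box [ 0.558 -0.219 -0.   ] 0.64
cover_box [ 0.568 -0.216  0.   ] 0.96
can [ 0.626 -0.241  0.   ] 0.62
can [ 0.627 -0.25   0.   ] 0.74
```

Run:
```python
from h import *
p=bot.read_camera('top')
x=np.array([.3407,-.2957]);Rz=rz(-1.0486)
for n,uv,z in [('jar L',(361,352),.03),('jar top',(381,350),.045),('mic corner',(217,262),0.0),('mic corner top',(217,240),.05),('mic front',(75,312),0.),('tape',(153,330),.01),('rack2',(425,297),.011),('rack2 front',(432,352),.011),('table edge',(300,372),0)]:
    X=atz(p,uv,z);print(n,X.round(3),(Rz.T@(X[:2]-x)).round(3))
```

```text
jar L [ 0.267 -0.44   0.03 ] [ 0.088 -0.136]
jar top [ 0.268 -0.467  0.045] [ 0.113 -0.148]
mic corner [ 0.402 -0.191  0.   ] [-0.06   0.105]
mic corner top [ 0.416 -0.193  0.05 ] [-0.051  0.116]
mic front [0.28  0.018 0.   ] [-0.302  0.104]
tape [ 0.264 -0.119  0.01 ] [-0.191  0.022]
rack2 [ 0.379 -0.542  0.011] [ 0.232 -0.089]
rack2 front [ 0.289 -0.549  0.011] [ 0.194 -0.172]
table edge [ 0.234 -0.354  0.   ] [-0.002 -0.122]
```

Emit:
step_arm([
  [0,0,0,0,0,-8.04,0.4],
  [0,0,0,0,0,-8.04,0.4],
  [0,0,0,0,0,-8.04,0.4],
  [0,0,0,0,0,-8.04,0.4],
  [0,0,0,0,0,-8.04,0.4],
  [0,0,0,0,0,-8.04,0.4],
  [0,0,0,0,0,-8.04,0.4],
  [0,0,0,0,0,-8.04,0.4],
  [0,0,0,0,0,-8.04,0.4],
  [0,0,0,0,0,-8.04,0.4],
  [0,0,0,0,0,-8.04,0.4],
  [0,0,0,0,0,-8.04,0.4],
])

```text
t: 2.85
eef_pos: [0.2694, -0.6189, 0.2313]
tool_rot: [0.0, 0.965, 0.262, -0.0]
contact_force: [0.4, -0.5, -0.4]
gripper_width: 0.602
```

Emit:
step_arm([
  [1.86,-2.66,0,0,0,0,0.4],
  [1.86,-2.66,0,0,0,0,0.4],
  [1.86,-2.66,0,0,0,0,0.4],
  [1.86,-2.66,0,0,0,0,0.4],
  [1.86,-2.66,0,0,0,0,0.4],
  [1.86,-2.66,0,0,0,0,0.4],
  [1.86,-2.66,0,0,0,0,0.4],
  [1.86,-2.66,0,0,0,0,0.4],
  [1.86,-2.66,0,0,0,0,0.4],
  [0,0,0,7.5,0,0,0.4],
  [0,0,0,7.5,0,0,0.4],
  [0,0,0,0,0,0,0.4],
])

```text
t: 4.05
eef_pos: [0.2955, -0.3296, 0.2304]
tool_rot: [-0.128, 0.958, 0.256, -0.034]
contact_force: [-0.4, -0.0, 0.1]
gripper_width: 0.604
```

```bash
cat >> h.py <<'E'
TR=np.array([.3407,-.2957]);TY=-1.0486
def st():
    o=bot.get_obs();r=R.from_quat(np.r_[o['tool_rot'][1:],o['tool_rot'][0]])
    M=r.as_matrix()
    B=np.eye(3);B[:2,:2]=rz(TY)
    print('t',o['t'],'tray-frame tcp',(B.T@(o['eef_pos']-[*TR,0])).round(4),'F',(B.T@o['contact_force']).round(1),'w',round(o['gripper_width'],2))
    print('tool axes in tray (cols)',(B.T@M).round(3).tolist(),'q',o['q'].round(2))
    return o,B.T@M,B.T@(o['eef_pos']-[*TR,0])
def delta(tgt): # tray-frame target -> tool cm
    o,M,c=st();d=M.T@(np.array(tgt)-c)*100;print('tool shift cm',d.round(2));return d
E
python3 - <<'E'
from h import *
delta([-.075,0,.231])
E
```

```text
t 4.05 tray-frame tcp [ 0.0068 -0.0561  0.2304] F [-0.2 -0.4  0.1] w 0.6
tool axes in tray (cols) [[-0.0, 0.965, -0.262], [1.0, 0.0, 0.001], [0.001, -0.262, -0.965]] q [ 1.15  0.28 -0.47  1.9   0.03  1.24  1.19]
tool shift cm [ 5.61 -7.91  2.09]
```

Emit:
step_arm([
  [1.12,-1.58,0.42,0,0,0,0.4],
  [1.12,-1.58,0.42,0,0,0,0.4],
  [1.12,-1.58,0.42,0,0,0,0.4],
  [1.12,-1.58,0.42,0,0,0,0.4],
  [1.12,-1.58,0.42,0,0,0,0.4],
  [0,0,0,0,0,0,0.4],
])

```text
t: 4.65
eef_pos: [0.3024, -0.2258, 0.2318]
tool_rot: [-0.126, 0.957, 0.259, -0.034]
contact_force: [-0.1, -0.4, -0.3]
gripper_width: 0.605
```

Run:
```python
from h import *
delta([-.075,0,.065])
for n in ['scene','top','wrist']:
    p=bot.read_camera(n);save(p,n+'1.png')
a=cv2.imread('pics/scene1.png');b=cv2.imread('pics/wrist1.png')
c=np.hstack([a,b]);cv2.imwrite('pics/c1.png',cv2.resize(c,(800,300),interpolation=cv2.INTER_AREA))
```

```text
t 4.65 tray-frame tcp [-0.0797  0.0017  0.2318] F [ 0.3 -0.3 -0.3] w 0.61
tool axes in tray (cols) [[-0.006, 0.966, -0.258], [1.0, 0.006, -0.002], [-0.0, -0.258, -0.966]] q [ 1.07  0.17 -0.54  2.04 -0.04  1.19  1.07]
tool shift cm [-0.17  4.77 15.99]
```

View pics/c1.png

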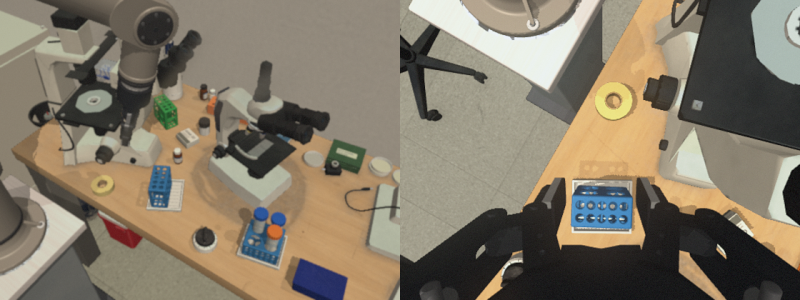

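View pics/top1.png

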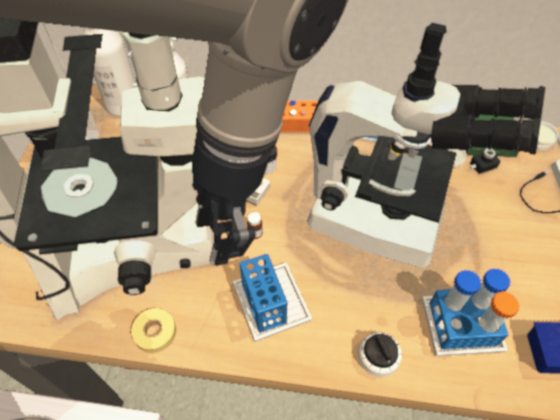

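Emit:
step_arm([
  [0,0.83,2.78,0,0,0,0.4],
  [0,0.83,2.78,0,0,0,0.4],
  [0,0.83,2.78,0,0,0,0.4],
  [-0.1,0.83,2.78,0,0,0,0.4],
  [-0.1,0.83,2.78,0,0,0,0.4],
  [0,0.83,2.78,0,0,0,0.4],
  [0,0,0,0,0,0,0.4],
])

```text
t: 5.5
eef_pos: [0.3012, -0.2337, 0.055]
tool_rot: [-0.129, 0.957, 0.256, -0.035]
contact_force: [-0.5, 0.9, 0.8]
gripper_width: 0.6
```

Run:
```python
from h import *
st()
for n in ['scene','top','wrist']:
    p=bot.read_camera(n);save(p,n+'2.png')
a=cv2.imread('pics/scene2.png')[200:305,165:305];b=cv2.imread('pics/top2.png')[215:345,180:353]
cv2.imwrite('pics/c2.png',np.hstack([cv2.resize(a,(400,300),interpolation=cv2.INTER_CUBIC),cv2.resize(b,(400,300),interpolation=cv2.INTER_CUBIC)]))
```

```text
t 5.5 tray-frame tcp [-0.0734 -0.0033  0.055 ] F [-1.  -0.   0.8] w 0.6
tool axes in tray (cols) [[-0.0, 0.964, -0.264], [1.0, -0.0, -0.002], [-0.002, -0.264, -0.964]] q [ 1.    0.47 -0.48  2.17  0.12  0.79  0.97]
```

View pics/c2.png

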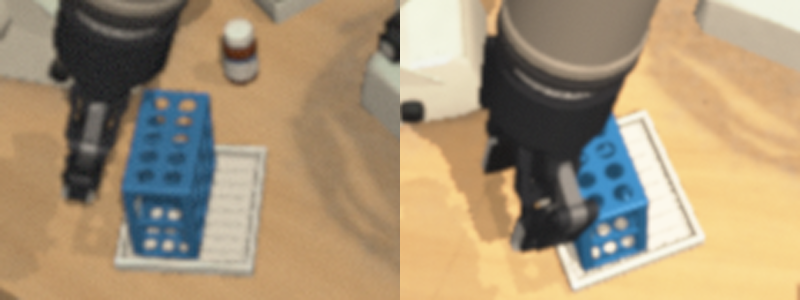

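View pics/wrist2.png

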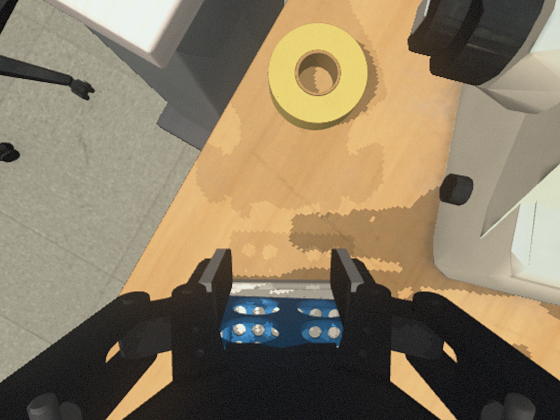

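Emit:
step_arm([
  [0,0.39,-0.1,0,0,0,0.4],
  [0,0.39,-0.1,0,0,0,0.4],
  [0,0.39,-0.1,0,0,0,0.4],
  [0,0.39,-0.1,0,0,0,0.4],
  [0,0.2,-0.05,0,0,0,0.4],
  [0,0.2,-0.05,0,0,0,0.4],
  [0,0.2,-0.05,0,0,0,0.4],
  [0,0.2,-0.05,0,0,0,0.4],
])

```text
t: 6.45
eef_pos: [0.3153, -0.2554, 0.0571]
tool_rot: [-0.126, 0.958, 0.257, -0.034]
contact_force: [0.5, 0.8, 0.3]
gripper_width: 0.597
```

```bash
cat > look.py <<'E'
from h import *
import sys
n=sys.argv[1]
st()
p=bot.read_camera('scene');save(p,'s_'+n+'.png');q=bot.read_camera('top');save(q,'t_'+n+'.png')
a=cv2.imread('pics/s_'+n+'.png')[200:320,165:325];b=cv2.imread('pics/t_'+n+'.png')[215:365,180:380]
cv2.imwrite('pics/c_'+n+'.png',np.hstack([cv2.resize(a,(400,300),interpolation=cv2.INTER_CUBIC),cv2.resize(b,(400,300),interpolation=cv2.INTER_CUBIC)]))
E
python3 look.py 3
```

```text
t 6.45 tray-frame tcp [-0.0476 -0.0019  0.0571] F [-0.4  0.9  0.3] w 0.6
tool axes in tray (cols) [[-0.002, 0.966, -0.259], [1.0, 0.002, -0.0], [0.0, -0.259, -0.966]] q [ 1.    0.49 -0.47  2.12  0.13  0.82  0.98]
```

View pics/c_3.png

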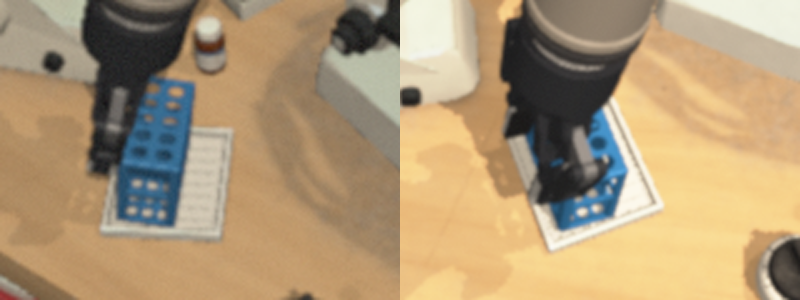

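Fingers at the rack's left face (left panel, about (110,150)), near contact. Now the slow tipping push.

Emit:
step_arm([
  [0,0.25,-0.07,0,0,0,0.4],
  [0,0.25,-0.07,0,0,0,0.4],
  [0,0.25,-0.07,0,0,0,0.4],
  [0,0.25,-0.07,0,0,0,0.4],
  [0,0.25,-0.07,0,0,0,0.4],
  [0,0.25,-0.07,0,0,0,0.4],
])

```text
t: 7.15
eef_pos: [0.3231, -0.269, 0.0573]
tool_rot: [-0.126, 0.958, 0.257, -0.034]
contact_force: [0.0, 0.6, 0.2]
gripper_width: 0.601
```

```bash
python3 look.py 4
```

```text
t 7.15 tray-frame tcp [-0.0319 -0.0019  0.0573] F [-0.5  0.3  0.2] w 0.6
tool axes in tray (cols) [[-0.002, 0.966, -0.259], [1.0, 0.002, -0.0], [-0.0, -0.259, -0.966]] q [ 1.01  0.51 -0.47  2.08  0.13  0.84  0.99]
```

View pics/c_4.png

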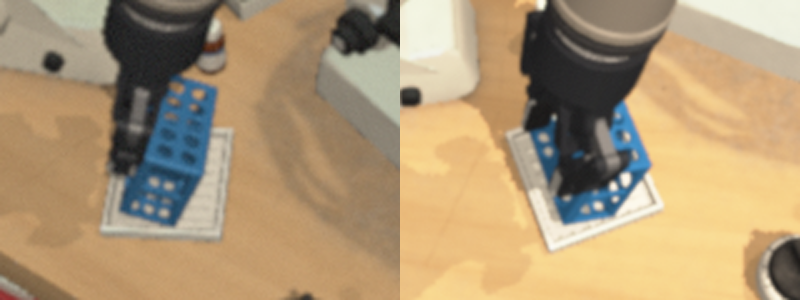

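It is tipping cleanly (about 15° now, bottom edge not sliding). Continue.

Emit:
step_arm([
  [0,0.25,-0.07,0,0,0,0.4],
  [0,0.25,-0.07,0,0,0,0.4],
  [0,0.25,-0.07,0,0,0,0.4],
  [0,0.25,-0.07,0,0,0,0.4],
  [0,0.25,-0.07,0,0,0,0.4],
  [0,0.25,-0.07,0,0,0,0.4],
  [0,0.25,-0.07,0,0,0,0.4],
])

```text
t: 7.95
eef_pos: [0.3323, -0.2849, 0.0575]
tool_rot: [-0.126, 0.958, 0.257, -0.034]
contact_force: [0.5, 0.5, -0.4]
gripper_width: 0.601
```

```bash
python3 look.py 5
```

```text
t 7.95 tray-frame tcp [-0.0136 -0.0019  0.0575] F [-0.2  0.7 -0.4] w 0.6
tool axes in tray (cols) [[-0.002, 0.966, -0.259], [1.0, 0.002, -0.0], [0.0, -0.259, -0.966]] q [ 1.01  0.53 -0.46  2.04  0.14  0.86  1.  ]
```

View pics/c_5.png

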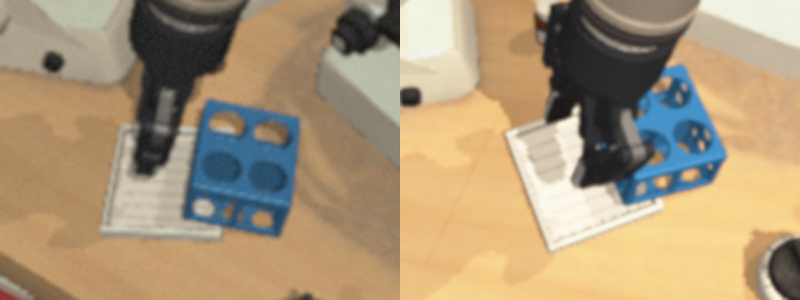

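Emit:
step_arm([
  [0,-0.5,0.13,0,0,0,0.4],
  [0,-0.5,0.13,0,0,0,0.4],
  [0,-0.65,-2.42,0,0,0,0.4],
  [0,-0.65,-2.42,0,0,0,0.4],
  [0,-0.65,-2.42,0,0,0,0.4],
  [0,-0.65,-2.42,0,0,0,0.4],
  [0,-0.65,-2.42,0,0,0,0.4],
  [0,0,0,-7.5,0,0,0.4],
  [0,0,0,-7.5,0,0,0.4],
  [0,2.5,0,0,0,0,0.4],
  [0,2.5,0,0,0,0,0.4],
  [0,2.5,0,0,0,0,0.4],
  [0,2.5,0,0,0,0,0.4],
  [0,2.5,0,0,0,0,0.4],
  [0,2.5,0,0,0,0,0.4],
  [0,2.0,0,0,0,0,0.4],
  [0,0,0,0,0,0,0.4],
])

```text
t: 9.75
eef_pos: [0.4124, -0.4242, 0.1825]
tool_rot: [0.0, 0.966, 0.258, 0.0]
contact_force: [-0.5, 0.8, -0.1]
gripper_width: 0.6
```

```bash
python3 look.py 6
```

```text
t 9.75 tray-frame tcp [ 0.1471 -0.0019  0.1825] F [-0.9 -0.1 -0.1] w 0.6
tool axes in tray (cols) [[-0.0, 1.0, 0.0], [1.0, 0.0, 0.0], [0.0, 0.0, -1.0]] q [ 1.04  0.43 -0.44  1.79  0.22  0.98  1.03]
```

View pics/c_6.png

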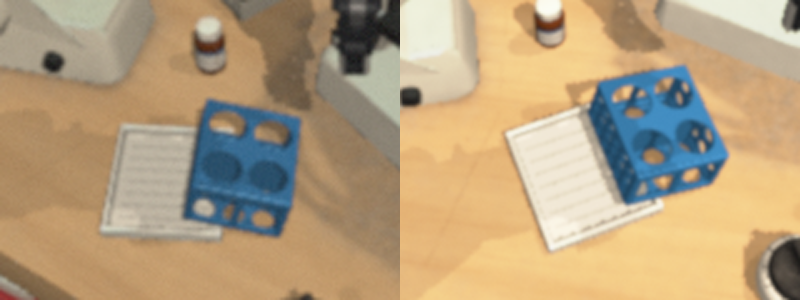

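View pics/s_6.png

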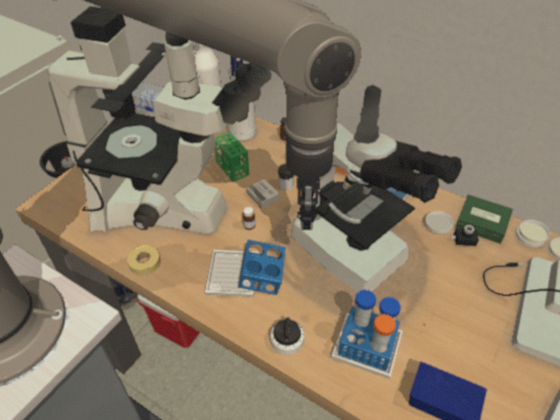

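Run:
```python
from h import *
b=cv2.imread('pics/t_6.png')[225:345,225:375];cv2.imwrite('pics/zt6.png',cv2.resize(b,None,fx=5,fy=5,interpolation=cv2.INTER_CUBIC))
p=bot.read_camera('top')
for n,uv,z in [('foot L front top',(313,228),.05),('foot R front bottom',(430,268),.02),('foot L bottom',(318,228),.0)]:
    X=atz(p,uv,z);print(n,X.round(3),(rz(TY).T@(X[:2]-TR)).round(3))
```

```text
foot L front top [ 0.461 -0.349  0.05 ] [0.106 0.078]
foot R front bottom [ 0.429 -0.549  0.02 ] [ 0.264 -0.05 ]
foot L bottom [ 0.495 -0.357  0.   ] [0.131 0.103]
```

View pics/zt6.png

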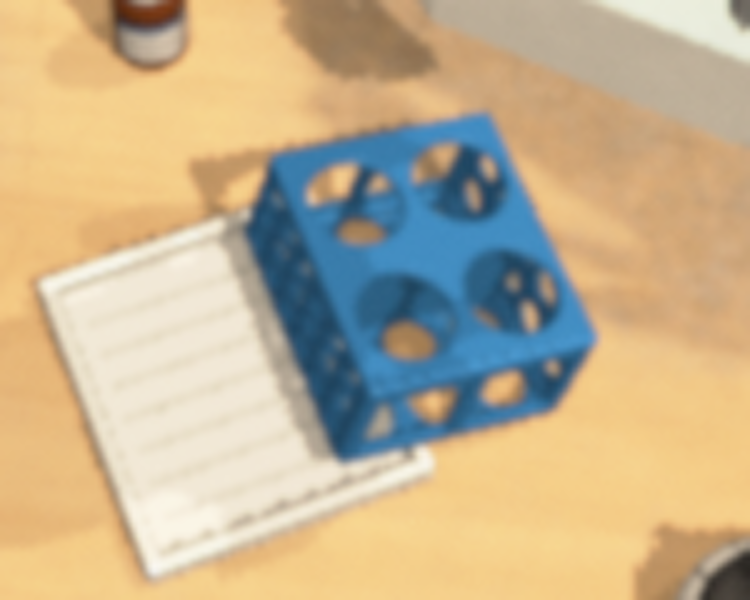

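View pics/t_6.png

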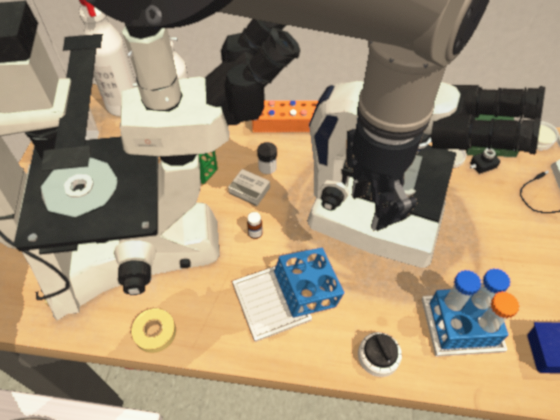

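Run:
```python
from h import *
from scipy.optimize import least_squares
p=bot.read_camera('top')
L=np.array([(-.04,.045,.024),(.04,.045,.024),(.04,-.045,.024),(-.04,-.045,.024),(-.04,-.045,-.024),(.04,-.045,-.024),(-.04,.045,-.024)])
uv=np.array([(280,256.6),(323.4,248),(344.4,293),(299.4,304),(293.6,317),(335,307.4),(275,269)])
def P(v): return (R.from_euler('ZY',[TY+v[3],v[4]]).apply(L)+np.r_[TR+rz(TY)@v[:2],v[2]])
s=least_squares(lambda v:(proj(p,P(v))-uv).ravel(),[.05,0,.03,0,0])
print(s.x.round(4),s.fun.reshape(-1,2).round(1).tolist());X=P(s.x);X[:,:2]=(X[:,:2]-TR)@rz(TY);print(X.round(3))
w=bot.read_camera('wrist');save(w,'w6.png')
```

```text
[ 0.0707  0.0114  0.0004 -0.0536  0.213 ] [[0.5, -0.8], [0.0, -0.2], [-0.2, 0.1], [-0.1, -0.7], [-1.0, 0.1], [0.7, -0.4], [-0.0, 1.9]]
[[ 0.039  0.058  0.032]
 [ 0.117  0.054  0.015]
 [ 0.112 -0.036  0.015]
 [ 0.034 -0.032  0.032]
 [ 0.024 -0.031 -0.015]
 [ 0.102 -0.035 -0.032]
 [ 0.029  0.059 -0.015]]
```

View pics/w6.png

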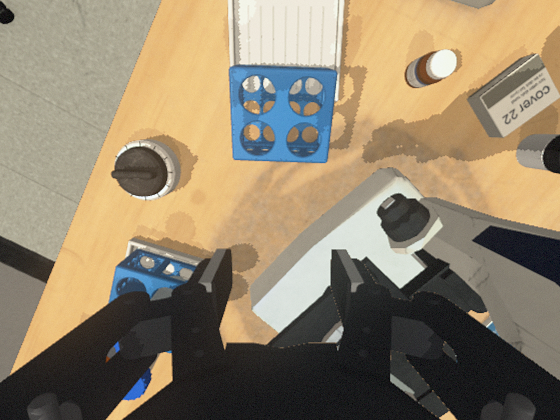

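```bash
cat > fit.py <<'E'
from h import *
from scipy.optimize import least_squares
L=np.array([(-.04,.045,.024),(.04,.045,.024),(.04,-.045,.024),(-.04,-.045,.024),(-.04,-.045,-.024),(.04,-.045,-.024),(-.04,.045,-.024)])
def P(v): return (R.from_euler('ZY',[TY+v[3],v[4]]).apply(L)+np.r_[TR+rz(TY)@v[:2],v[2]])
def fit(obs):
    f=lambda v:np.concatenate([(proj(p,P(v))[i]-np.array(uv)).ravel() for p,i,uv in obs])
    s=least_squares(f,[.05,0,.03,0,0]);print(s.x.round(4));print(s.fun.reshape(-1,2).round(1).tolist())
    X=P(s.x);X[:,:2]=(X[:,:2]-TR)@rz(TY);print(X.round(3));return s.x
E
python3 - <<'E'
from fit import *
p=bot.read_camera('top');w=bot.read_camera('wrist');s=bot.read_camera('scene')
I=list(range(7))
fit([(p,I,[(280,256.6),(323.4,248),(344.4,293),(299.4,304),(293.6,317),(335,307.4),(275,269)]),(w,[0,1,2,3],[(334,68),(327,162),(233,158),(232,65)])])
B=np.eye(3);B[:2,:2]=rz(TY)
for uv in [(395,172),(255,310),(325,230)]:
    for z in (.0,.05):
        X=atz(w,uv,z);print(uv,z,(rz(TY).T@(X[:2]-TR)).round(3))
for uv in [(232,65),(334,68)]: pass
# tray rim corner far -x not visible; right rim edge at (340,97) with z .011
X=atz(w,(341,97),.011);print('rim +y edge',(rz(TY).T@(X[:2]-TR)).round(3))
E
python3 - <<'E'
import cv2
a=cv2.imread('pics/w6.png')[50:350,180:480];cv2.imwrite('pics/zw6.png',cv2.resize(a,(600,600),interpolation=cv2.INTER_CUBIC))
E
```

```text
[ 0.061  -0.001   0.0291 -0.0387  0.1739]
[[-3.1, -0.4], [-1.6, -1.8], [-0.3, 0.1], [-2.3, 1.4], [-2.3, 2.5], [1.4, -0.0], [-2.6, 2.7], [3.4, 2.4], [-0.0, 1.7], [-0.8, 1.8], [-2.8, 0.6]]
[[ 0.028  0.045  0.06 ]
 [ 0.106  0.042  0.046]
 [ 0.103 -0.048  0.046]
 [ 0.024 -0.045  0.06 ]
 [ 0.016 -0.044  0.012]
 [ 0.095 -0.047 -0.001]
 [ 0.019  0.046  0.012]]
(395, 172) 0.0 [0.12  0.126]
(395, 172) 0.05 [0.113 0.106]
(255, 310) 0.0 [ 0.297 -0.034]
(255, 310) 0.05 [ 0.263 -0.029]
(325, 230) 0.0 [0.189 0.051]
(325, 230) 0.05 [0.171 0.043]
rim +y edge [0.043 0.059]
```

View pics/zw6.png

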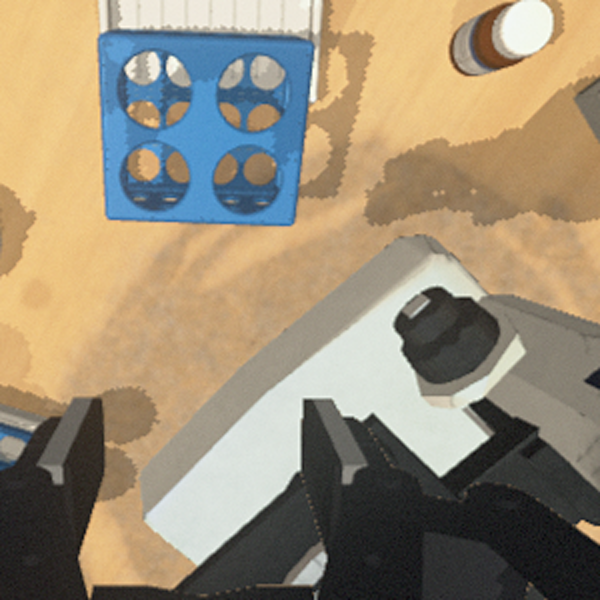

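Emit:
step_arm([
  [-0.2,-0.8,0,0,0,0,0.4],
  [-0.2,-0.7,0,0,0,0,0.4],
  [0,0,2.5,0,0,0,0.4],
  [0,0,2.5,0,0,0,0.4],
  [0,0,2.5,0,0,0,0.4],
  [0,0,2.5,0,0,0,0.4],
  [0,0,2,0,0,0,0.4],
  [0,0,0,0,0,0,0.4],
])

```text
t: 10.95
eef_pos: [0.3989, -0.41, 0.0605]
tool_rot: [-0.002, 0.966, 0.259, -0.001]
contact_force: [-0.4, -0.1, 0.7]
gripper_width: 0.6
```

```bash
python3 look.py 7; python3 -c "
from h import *
w=bot.read_camera('wrist');save(w,'w7.png')"
```

```text
t 10.95 tray-frame tcp [ 0.1281 -0.0066  0.0605] F [-0.1 -0.4  0.7] w 0.6
tool axes in tray (cols) [[-0.002, 1.0, -0.005], [1.0, 0.002, -0.002], [-0.002, -0.005, -1.0]] q [ 0.99  0.56 -0.39  1.91  0.31  0.74  0.95]
```

View pics/c_7.png

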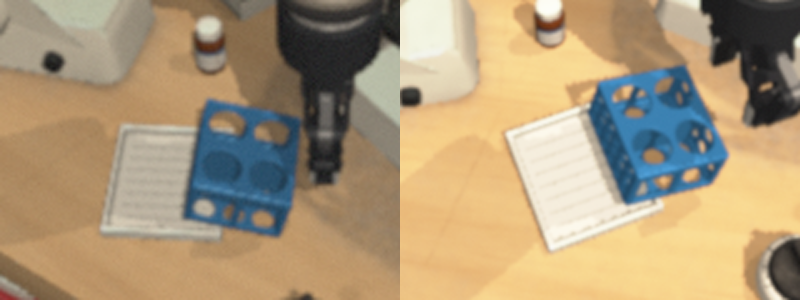

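View pics/w7.png

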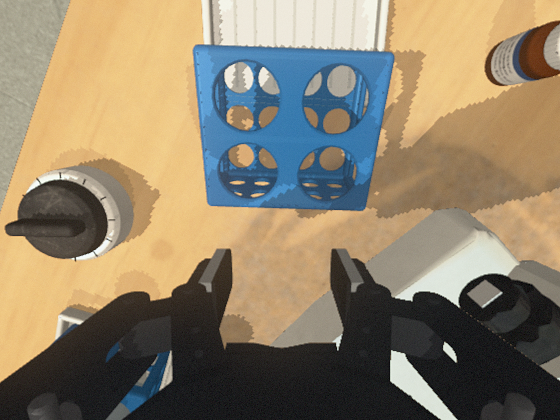

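Emit:
step_arm([
  [0,0,1.5,0,0,0,0.4],
  [0,0,1.5,0,0,0,0.4],
  [0,0,1.5,0,0,0,0.4],
  [0,-0.3,0,0,0,0,0.4],
  [0,-0.3,0,0,0,0,0.4],
  [0,-0.3,0,0,0,0,0.4],
  [0,0,0,0,0,0,0.4],
])

```text
t: 11.8
eef_pos: [0.3966, -0.4037, 0.0184]
tool_rot: [0.0, 0.966, 0.259, 0.0]
contact_force: [-0.5, -1.0, 0.6]
gripper_width: 0.6
```

```bash
python3 look.py 8; python3 -c "
from h import *
w=bot.read_camera('wrist');save(w,'w8.png')"
```

```text
t 11.8 tray-frame tcp [ 0.1215 -0.0054  0.0184] F [ 0.6 -0.9  0.6] w 0.6
tool axes in tray (cols) [[-0.002, 1.0, 0.0], [1.0, 0.002, 0.0], [0.0, 0.0, -1.0]] q [ 0.97  0.61 -0.37  1.95  0.35  0.64  0.9 ]
```

View pics/c_8.png

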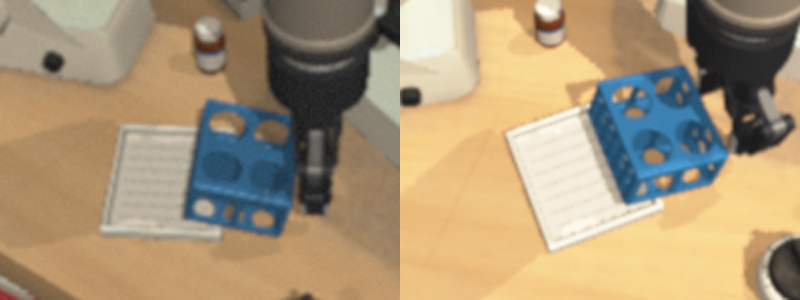

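View pics/w8.png

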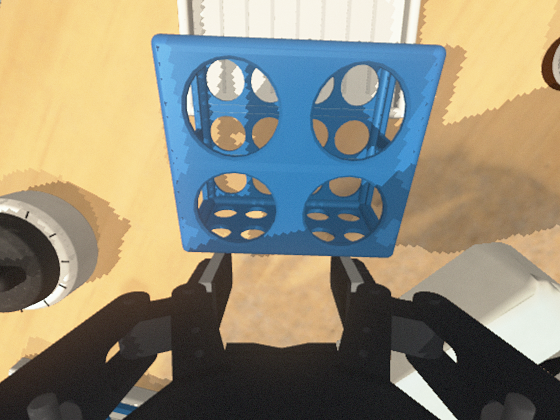

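Emit:
step_arm([
  [0,-0.3,0.03,0,0,0,0.4],
  [0,-0.3,0.03,0,0,0,0.4],
  [0,-0.3,0.03,0,0,0,0.4],
  [0,-0.3,0.03,0,0,0,0.4],
  [0,-0.3,0,0,0,0,0.4],
  [0,-0.3,0,0,0,0,0.4],
  [0,-0.3,0,0,0,0,0.4],
  [0,-0.3,0,0,0,0,0.4],
])

```text
t: 12.75
eef_pos: [0.3846, -0.3835, 0.0171]
tool_rot: [0.0, 0.966, 0.259, 0.0]
contact_force: [0.8, 0.8, -0.1]
gripper_width: 0.598
```

```bash
python3 look.py 9; python3 -c "
from h import *
w=bot.read_camera('wrist');save(w,'w9.png')"
```

```text
t 12.75 tray-frame tcp [ 0.098  -0.0057  0.0171] F [-0.3  1.1 -0.1] w 0.6
tool axes in tray (cols) [[-0.001, 1.0, 0.001], [1.0, 0.001, 0.0], [0.0, 0.001, -1.0]] q [ 0.96  0.59 -0.36  2.    0.35  0.61  0.88]
```

View pics/c_9.png

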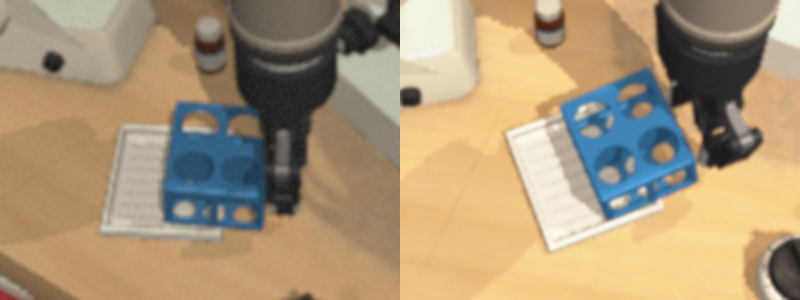

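View pics/w9.png

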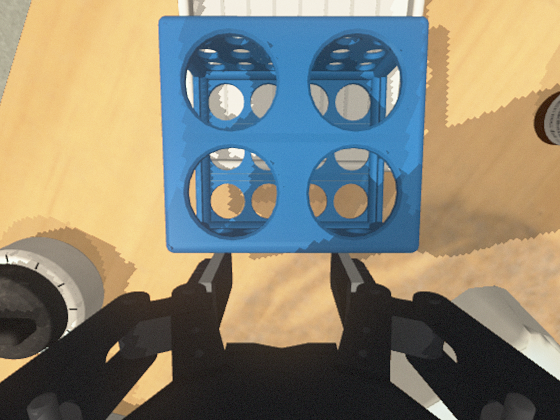

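Emit:
step_arm([
  [0,-0.3,0,0,0,0,0.4],
  [0,-0.3,0,0,0,0,0.4],
  [0,-0.3,0,0,0,0,0.4],
  [0,-0.3,0,0,0,0,0.4],
  [0,-0.3,0,0,0,0,0.4],
  [0,-0.3,0,0,0,0,0.4],
  [0,-0.3,0,0,0,0,0.4],
  [0,-0.3,0,0,0,0,0.4],
])

```text
t: 13.7
eef_pos: [0.3724, -0.3623, 0.0167]
tool_rot: [0.0, 0.966, 0.259, 0.0]
contact_force: [0.5, -0.2, -0.5]
gripper_width: 0.599
```

```bash
python3 look.py 10; python3 -c "
from h import *
w=bot.read_camera('wrist');save(w,'w10.png')"
```

```text
t 13.7 tray-frame tcp [ 0.0735 -0.0057  0.0167] F [ 0.4  0.4 -0.5] w 0.6
tool axes in tray (cols) [[-0.002, 1.0, 0.0], [1.0, 0.002, 0.0], [0.0, 0.0, -1.0]] q [ 0.94  0.56 -0.37  2.06  0.36  0.58  0.85]
```

View pics/c_10.png

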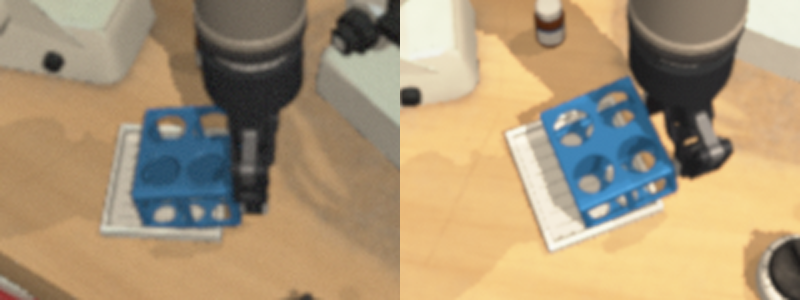

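View pics/w10.png

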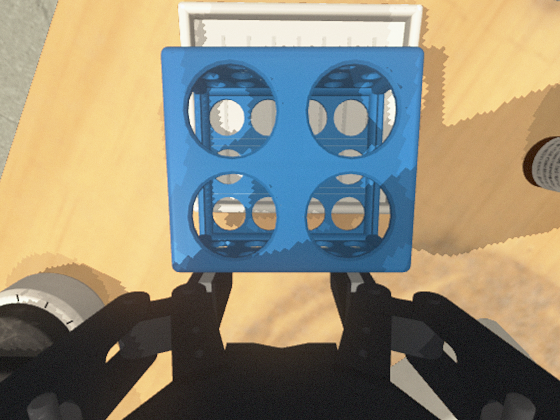

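Run:
```python
from h import *
w=bot.read_camera('wrist');p=bot.read_camera('top')
print(w['cx'],w['cy'])
f=lambda c,uv,z:(rz(TY).T@(atz(c,uv,z)[:2]-TR)).round(4)
print('tray rim -x corners',f(w,(178,5),.011),f(w,(423,5),.011))
print('rack top far',f(w,(162,48),.052),f(w,(424,48),.052))
print('rack top near',f(w,(171,271),.058),f(w,(413,272),.058))
b=cv2.imread('pics/t_10.png')[245:350,225:345];cv2.imwrite('pics/zt10.png',cv2.resize(b,None,fx=5.7,fy=5.7,interpolation=cv2.INTER_CUBIC))
```

```text
280.8535105463834 210.79797119274195
tray rim -x corners [-0.0491 -0.0513] [-0.0493  0.0567]
rack top far [-0.0222 -0.0452] [-0.0224  0.0414]
rack top near [ 0.0559 -0.0478] [0.0561 0.0448]
```

View pics/zt10.png

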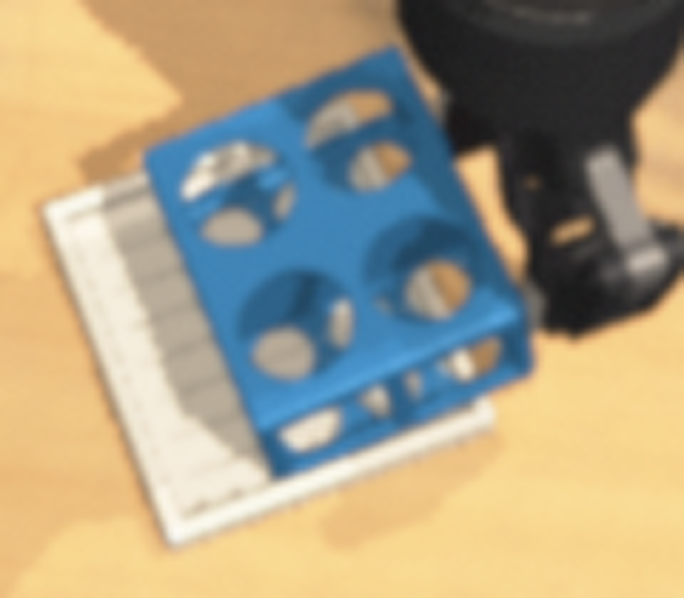

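Emit:
step_arm([
  [0,-0.3,0,0,0,0,0.4],
  [0,-0.3,0,0,0,0,0.4],
  [0,-0.3,0,0,0,0,0.4],
  [0,-0.3,0,0,0,0,0.4],
  [0,-0.2,0,0,0,0,0.4],
  [0,-0.2,0,0,0,0,0.4],
  [0,-0.2,0,0,0,0,0.4],
  [0,0,0,0,0,0,0.4],
])

```text
t: 14.75
eef_pos: [0.3633, -0.3466, 0.0167]
tool_rot: [-0.0, 0.966, 0.259, -0.0]
contact_force: [0.3, 0.3, -0.4]
gripper_width: 0.605
```

```bash
python3 look.py 11; python3 -c "
from h import *
w=bot.read_camera('wrist');save(w,'w11.png')
b=cv2.imread('pics/t_11.png')[245:350,225:345];cv2.imwrite('pics/zt11.png',cv2.resize(b,None,fx=5.7,fy=5.7,interpolation=cv2.INTER_CUBIC))"
```

```text
t 14.75 tray-frame tcp [ 0.0554 -0.0058  0.0167] F [-0.1  0.4 -0.4] w 0.6
tool axes in tray (cols) [[-0.002, 1.0, -0.0], [1.0, 0.002, -0.0], [-0.0, -0.0, -1.0]] q [ 0.93  0.55 -0.37  2.1   0.36  0.56  0.83]
```

View pics/zt11.png

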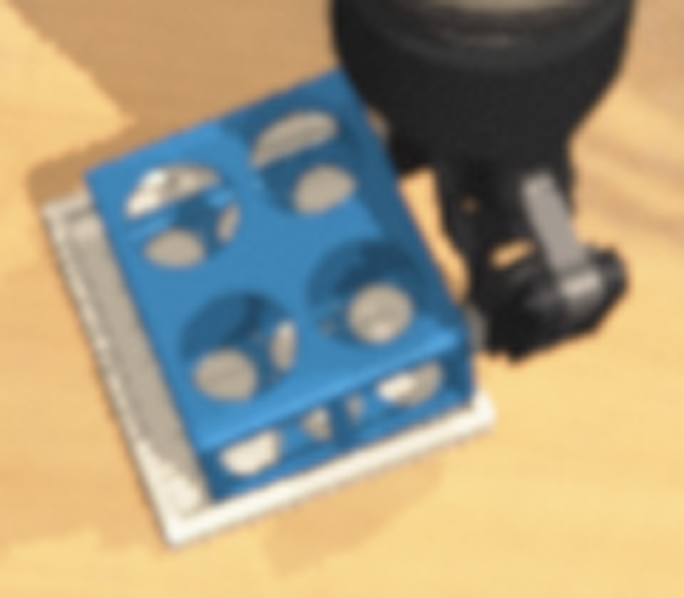

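View pics/w11.png

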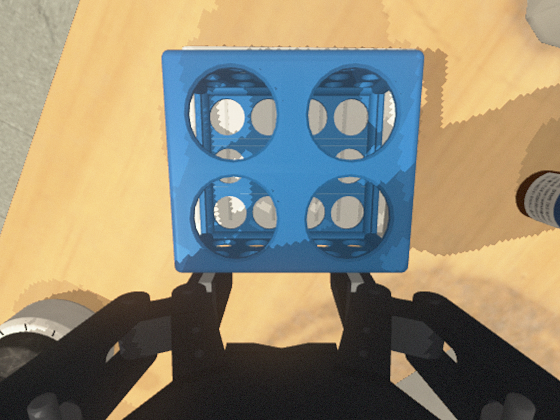

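Emit:
step_arm([
  [0,-0.15,0,0,0,0,0.4],
  [0,-0.15,0,0,0,0,0.4],
  [0,0,0,0,0,0,0.4],
  [0,0,0,0,0,0,0.4],
])

```text
t: 15.3
eef_pos: [0.3619, -0.3442, 0.0167]
tool_rot: [-0.0, 0.966, 0.259, -0.0]
contact_force: [0.3, -0.1, 0.3]
gripper_width: 0.6
```

```bash
python3 look.py 12; python3 -c "
from h import *
w=bot.read_camera('wrist');save(w,'w12.png')
b=cv2.imread('pics/t_12.png')[245:350,225:345];a=cv2.imread('pics/w12.png')
cv2.imwrite('pics/zt12.png',np.hstack([cv2.resize(b,(400,350),interpolation=cv2.INTER_CUBIC),cv2.resize(a[20:370],(400,350))]))"
```

```text
t 15.3 tray-frame tcp [ 0.0526 -0.0058  0.0167] F [0.3 0.2 0.3] w 0.6
tool axes in tray (cols) [[-0.002, 1.0, -0.0], [1.0, 0.002, -0.0], [-0.0, -0.0, -1.0]] q [ 0.93  0.54 -0.37  2.1   0.36  0.56  0.83]
```

View pics/zt12.png

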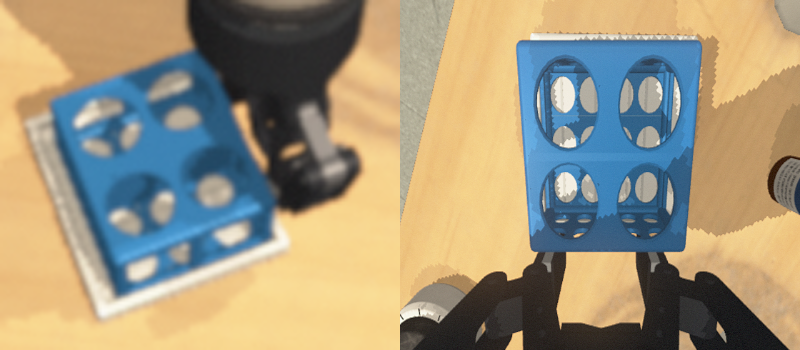

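Emit:
step_arm([
  [0,0.4,0,0,0,0,0.4],
  [0,0.8,0,0,0,0,0.4],
  [0,0.8,0,0,0,0,0.4],
  [0,0.5,-2.5,0,0,0,0.4],
  [0,0,-3,0,0,0,0.4],
  [0,0,-3,0,0,0,0.4],
  [0,0,-3,0,0,0,0.4],
  [0,0,-3,0,0,0,0.4],
  [0,0,0,0,0,0,0.4],
])

```text
t: 16.35
eef_pos: [0.3771, -0.3682, 0.1659]
tool_rot: [0.003, 0.966, 0.259, 0.002]
contact_force: [0.0, -0.6, -0.3]
gripper_width: 0.6
```

```bash
python3 look.py 13; python3 -c "
from h import *
w=bot.read_camera('wrist');save(w,'w13.png')
b=cv2.imread('pics/t_13.png')[245:345,220:320];a=cv2.imread('pics/s_13.png')[225:305,195:275]
cv2.imwrite('pics/z13.png',np.hstack([cv2.resize(b,(400,400),interpolation=cv2.INTER_CUBIC),cv2.resize(a,(400,400),interpolation=cv2.INTER_CUBIC)]))"
```

```text
t 16.35 tray-frame tcp [ 0.081  -0.0047  0.1659] F [ 0.6 -0.3 -0.3] w 0.6
tool axes in tray (cols) [[-0.001, 1.0, 0.007], [1.0, 0.001, 0.002], [0.002, 0.007, -1.0]] q [ 1.04  0.35 -0.47  1.95  0.2   0.88  0.99]
```

View pics/z13.png

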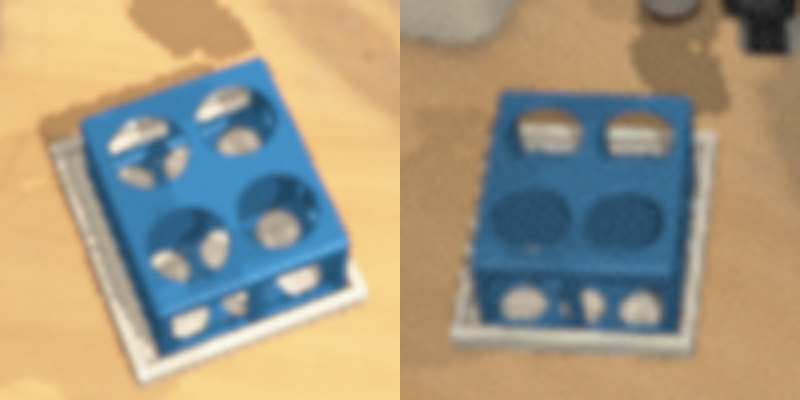

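View pics/w13.png

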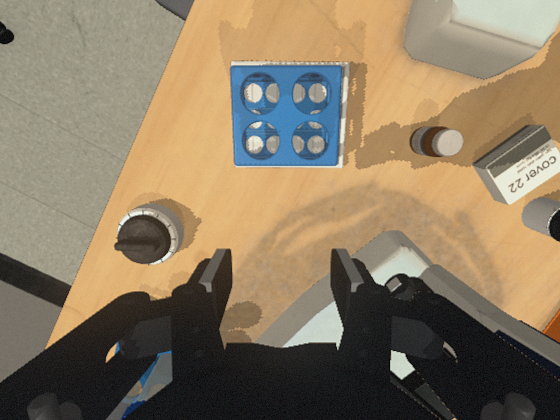

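```bash
python3 -c "
from h import *
b=cv2.imread('pics/t_13.png')[250:345,222:317];a=cv2.imread('pics/s_13.png')[235:300,195:270];w=cv2.imread('pics/w13.png')[50:180,220:360]
cv2.imwrite('pics/z13t.png',cv2.resize(b,None,fx=6,fy=6,interpolation=cv2.INTER_CUBIC))
cv2.imwrite('pics/z13s.png',cv2.resize(a,None,fx=8,fy=8,interpolation=cv2.INTER_CUBIC))
cv2.imwrite('pics/z13w.png',cv2.resize(w,None,fx=4.5,fy=4.5,interpolation=cv2.INTER_CUBIC))"
```

```text
(no output)
```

View pics/z13t.png

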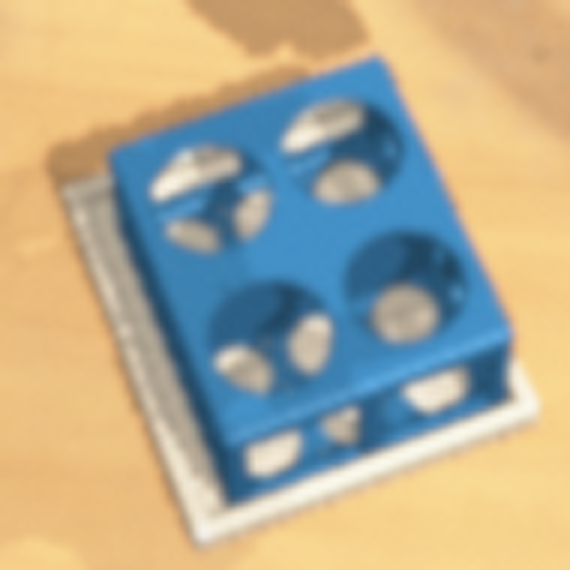

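View pics/z13s.png

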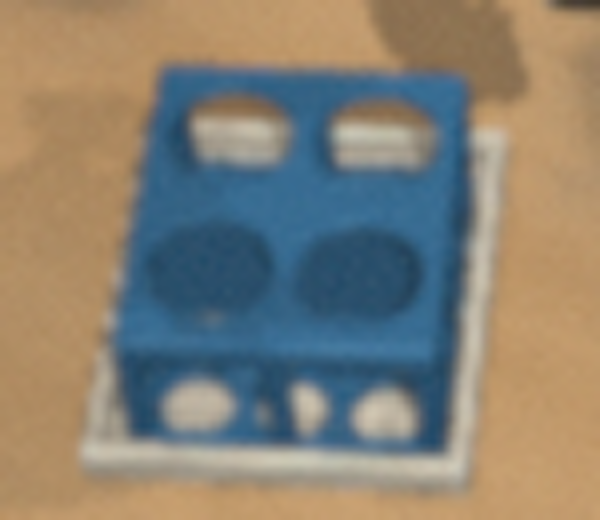

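View pics/z13w.png

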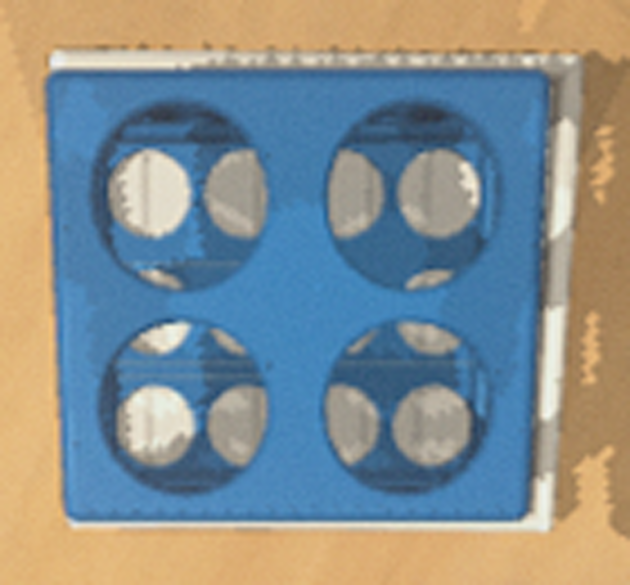

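```bash
cat > final.py <<'E'
from h import *
from scipy.optimize import least_squares
ps={n:bot.read_camera(n) for n in ('top','scene','wrist')}
def run(data):
    names=list(ps)
    def loc(k,v):
        if k[0]=='T':
            s=np.array([int(k[1]+'1'),int(k[2]+'1')]);return np.r_[v[:2]+rz(v[2])@(s*[.0485,.0545]),.011]
        s=np.array([int(k[1]+'1'),int(k[2]+'1'),1 if k[3]=='t' else -1])
        l=R.from_euler('ZYX',[v[2]+v[6],v[7],v[8]]).apply(s*[.04,.045,.024])
        return l+np.r_[v[:2]+rz(v[2])@v[3:5],v[5]]
    def f(v,full=False):
        r=[]
        for i,n in enumerate(names):
            off=v[9+2*i:11+2*i]
            for k,uv in data[n].items():r.append(proj(ps[n],loc(k,v))[0]+off-np.array(uv))
            r.append(off*.5)
        return np.array(r).ravel()
    s=least_squares(f,[*TR,TY,0,0,.027,0,0,0]+[0]*6,loss='soft_l1')
    J=s.jac;c=np.sqrt(np.diag(np.linalg.pinv(J.T@J)))*.8
    v=s.x;print('tray',v[:3].round(4));print('rack rel x,y,z mm',(v[3:6]*1e3).round(1),'+-',(c[3:6]*1e3).round(1));print('yaw,pitch,roll deg',np.degrees(v[6:9]).round(1),np.degrees(c[6:9]).round(1));print('off',v[9:].round(1));print('rms px',np.sqrt(np.mean(s.fun**2)))
E
python3 - <<'E'
from final import *
t=lambda x,y:(222+x/6,250+y/6);s=lambda x,y:(195+x/8,235+y/8);w=lambda x,y:(220+x/4.5,50+y/4.5)
run({'top':{'T-+':t(65,188),'T--':t(203,532),'T+-':t(540,400),'R-+t':t(112,158),'R++t':t(382,58),'R+-t':t(510,335),'R--t':t(225,440),'R--b':t(235,500),'R+-b':t(503,395)},
'scene':{'T--':s(85,455),'T+-':s(465,470),'T++':s(505,133),'R-+t':s(163,68),'R++t':s(467,78),'R+-t':s(448,360),'R--t':s(118,350),'R--b':s(135,435),'R+-b':s(445,450)},
'wrist':{'T--':w(50,52),'T-+':w(580,58),'T++':w(550,530),'R--t':w(47,72),'R-+t':w(550,72),'R++t':w(530,520),'R+-t':w(68,520)}})
for n in ('top','scene'):
    for q in ('rack_mid','rack_wide','tray'):
        d=bot.pinpoint(ps[n],q);print(n,q,[(np.round(x['point'],1).tolist(),round(x['score'],2)) for x in d[:2]])
E
```

```text
tray [ 0.3423 -0.2945 -1.0529]
rack rel x,y,z mm [ 1.5 -2.7 22.3] +- [0.6 0.7 1.3]
yaw,pitch,roll deg [ 0.6 -0.1  0.2] [0.4 1.1 1.3]
off [ 0.7 -0.3  1.1  0.8 -0.9 -3.8]
rms px 1.0310534072454534
top rack_mid [([272.7, 293.3], 0.67), ([187.3, 153.4], 0.63)]
top rack_wide [([272.1, 287.8], 0.72)]
top tray [([272.1, 298.7], 0.86), ([273.9, 287.1], 0.73)]
scene rack_mid [([231.2, 267.4], 0.58), ([233.5, 154.6], 0.57)]
scene rack_wide [([222.8, 159.2], 0.64), ([227.5, 260.3], 0.61)]
scene tray [([232.9, 272.6], 0.95)]
```

```bash
python3 -c "
from h import *
p=bot.read_camera('top')
for q in ('vial','cover_box','can'):
    d=bot.pinpoint(p,q);print(q,atz(p,d[0]['point'],0).round(3) if d else None)
st();print(bot.hand_in())"
```

```text
vial None
cover_box [ 0.559 -0.221  0.   ]
can [ 0.621 -0.244  0.   ]
t 17.15 tray-frame tcp [ 0.0777 -0.0057  0.1617] F [ 0.6 -0.2 -0.4] w 0.6
tool axes in tray (cols) [[-0.002, 1.0, -0.0], [1.0, 0.002, 0.0], [0.0, -0.0, -1.0]] q [ 1.04  0.35 -0.47  1.96  0.2   0.88  0.99]
the job is handed in; nothing more can be done
None
```

I tipped the rack over to the right with two half-open fingers. It came to lie across the right rim with the wide holes up. I then pushed it about 50 mm back until it dropped into the tray, drew the fingers clear, and handed in at about 17 s.

**Rack position:** A fit over all three cameras put the rack centre 1.5 mm (x) and -2.7 mm (y) from the tray centre. Tilt came out within 0.2° of flat, give or take about 1.2°. Both offsets are inside the free play of ±3.5 mm and ±4.5 mm.

**Height:** The fitted centre height was 22 mm ±1.3, below the 27 mm expected for a seated rack. I put that down to image measurement error. A rack caught on the rim would have shown about 5° of tilt.

**Forces:** The measured tool force stayed around 1 N at every reading, with no sign of hard contact.

**Bystanders:** The box and can were found within 6 mm of their starting positions. The network missed the vial in the last check, but pictures taken after the final push show it upright and apparently unmoved, and the gripper never went near it.

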